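# Moisture check on a turned-over board

## Task

Turn the clamped board over by swinging its hinged frame across to the other side of the jig, so that the face with the pencilled ring and cross lies on top. Then take the moisture meter out of its stand and hold it upright with its two pins on the board, one either side of the middle of the cross and in line with the board's length, pressing only lightly so that the sprung foot is pushed about halfway in. Finish while still holding the meter there, never press hard, and leave the other things on the bench where they are.

Things in the scene. Friction and masses are not known exactly. Their poses are not given: they have to be found in the camera images.
- frame (a joint): angle of the jig's hinged frame that carries the board (rad): 0 = lying level on the far side at the start, pi/2 = upright, pi = turned over, level on the near side. Damped hinge; sinks gently to the nearer side when let go; lifting by the handle takes about 3 N. Frame: 240 mm along the hinge, from 10 to 84 mm from its axis (clamp screws to 97), 20 mm thick, centred on the hinge's height
- frame_hinge (a point): middle of the frame's hinge axis, 45 mm above the table, over the middle of the jig. Axes turn with the frame: y along the hinge, x from the hinge to the frame's outer edge (level and roughly away from the robot at joint 0, straight up at pi/2, towards the robot at pi), z up at joint 0, down at pi
- turn_handle (a point): middle of the handle, a smooth steel rod 12 mm thick, 60 mm long, parallel to the hinge, out from the -y end of the frame's outer edge over bare table, with an 18 mm end collar. On the rod's axis, 32 mm from the frame, 80 mm from the hinge axis, 152 mm to -y of frame_hinge; 45 mm above the table at joint 0 and pi, 125 at pi/2. Axes as frame_hinge. The rod can turn between fingers
- jig: plywood jig base 200 x 250 x 16 mm fixed to the bench, with two wooden rest strips up to 35 mm high; origin at the middle of its underside; x and y as the hinge's at the start, z up
- board: wooden board 54 (x) x 140 (y, its length, parallel to the hinge) x 14 mm (z), clamped in the frame; origin at its middle, 45 mm from the hinge axis; clamped up to 22 mm off the frame's middle either way along y. Axes parallel to the frame's. Its faces lie 3 mm below the frame's rails; 46 mm of its width is free between the rails
- mark (a point): middle of the pencilled cross inside a 24 mm pencilled ring (lines 2 mm wide, cross 36 mm), at the middle of the board's marked face (its -z face: underneath at the start, on top and 52 mm above the table once turned over). The only ring with a cross; the dark round spots on both faces are knots
- meter: hand-held moisture meter upright in its stand: housing 30 (x) x 46 (y) mm, z up; black rubber grip at the top, screen on the wide -x face. Origin midway between its two pin tips (foot out); housing from 16 to 130 mm above the origin, rubber grip from 84 to 130 mm. Weight about 1.8 N, varying by a third. Grip it across the 30 mm
- pins (a point): point midway between the two pin tips of the meter's sprung foot; the pins are 6 mm thick, round-ended, and stand 11 mm either side along the meter's y. The foot bar above them is 12 x 32 mm. Moves with the foot
- foot (a joint): how far the sprung foot is pushed into the meter (m): 0 = fully out, 0.010 = fully in (hard stop). Spring 500 N/m, so halfway, 0.005, takes about 2.5 N
- stand: black holder fixed to the bench: 80 x 100 mm base, pocket open at the top, outside 47 x 66 mm, inside 35 x 51 mm, rim 56 mm above the table; origin at the middle of its underside, axes as the meter's. The housing rests on ledges 30 mm above the table, pins hanging free; lift straight up 45 mm for the pins to clear the rim
- saw: hand saw, 440 mm long, lying flat; not part of the job, origin at its underside
- lath_a: wooden lath 300 x 60 x 22 mm, lying flat; not part of the job, origin at its underside
- lath_b: wooden lath 200 x 50 x 22 mm, lying flat; not part of the job, origin at its underside
- hammer: hammer lying flat; not part of the job, origin at its underside
- pencil: flat carpenter's pencil 175 mm long, 8 mm high; not part of the job, origin at its underside
- square: try square lying flat, 16 mm high; not part of the job, origin at its underside
- tin: closed steel tin, 64 mm across, 50 mm high; not part of the job, origin at its underside
- glue: closed white glue bottle, 56 mm across, 150 mm high; not part of the job, origin at its underside
Mind the look-alikes: they are no part of the job. There is more than one size of the meter; the job needs the middle-sized.

How it is judged:
By the outcome, as a careful person would: the job done as asked, in the order asked, and still so for the second after the job is handed in, while the arm keeps its last pose, push and grip.
It also fails if it takes over 64 s, if anything falls off the work surface, if the arm or the gripper's body presses on something with over 40 N, if the wrist force passes 120 N, or if a joint passes its speed limit or range.

## Robot

A 6-joint arm with a two-finger parallel gripper is mounted at the origin on the work surface. World frame = base frame: x ahead of the robot, y to its left, z up, the work surface at z = 0. Lengths are in m, angles in rad, forces in N, time in s.
With the tool pointing down it reaches from about 0.375 to 0.925 m from the base axis. Payload 5.7 kg.
Tool frame: the origin (TCP) lies midway between the tips of the shut fingers; the grasp point (between the pads) lies grip_point_offset behind it (grip_point_offset is the distance from the TCP to the grasp point, in m); z points along the fingers, y is the direction in which the jaws open and shut (so a half turn about z gives the same grasp; the last joint's range is limited). The gripper opens to 88 mm and grips with 3 to 60 N. Pads are 20 mm wide; open, the fingers measure 115 mm over their backs; the gripper's body (75 mm by 178 mm) begins 61 mm behind the grasp point.
Start: joints at [-1.335, 0.359, 1.51, -0, 1.272, -0.115], TCP at [0.206, -0.563, 0.189] pointing down, gripper open.
Joint ranges: [-2.97, 2.97], [-1.01, 2.36], [0.21, 2.38], [-0.96, 4.11], [0.2, 2.71], [-2.98, 2.98]. Speed limits (rad/s): [2.39, 2.39, 3.14, 3.14, 3.14, 3.14].

## Interface

Orientations are given as a unit quaternion [w, x, y, z].
In Python, from workcell import movep, servo_line, move_j, move_gripper, wait, inverse_kinematics, get_obs, grab_frame, Unreachable, job_done, grip_point_offset gives the robot as it stands. Calls block until the motion is done:
- movep(position, orientation): joint-space move of the TCP to a pose.
- servo_line(position, rot=None, velocity=0.15, threshold=None): straight line of the TCP; rot=None keeps the orientation; velocity is the mean speed in m/s. With threshold (N) it stops when the force on the tool has changed by that much, and returns True; else False.
- move_j(angles): joint-space move.
- move_gripper(opening, strength=None): finger opening in m; strength is the grip in N (None keeps the last); returns when the fingers have stopped.
- wait(seconds).
- inverse_kinematics(position, orientation): joint angles nearest the present ones, or None.
- get_obs(): the state.
- grab_frame(name): name is "scene" or "top"; returns a dict with "image" (480x640x3 uint8, red, green, blue), "depth" (480x640 float32, m along the optical axis (not along the pixel's ray), 0 where there is no reading), "fx", "fy", "cx", "cy" (pixels), "R" (3x3) and "t" (3): a world point X has camera coordinates R X + t. Camera axes: x right, y down, z forward; pixel columns grow to the right and rows downward; lengths in m; the calibration is good to about 2 mm. A picture is of the moment at which its call begins.
A pose or a line that the arm cannot do raises Unreachable and nothing moves.
- job_done(): hands the job in, once; it reports no verdict.
The state is a dict: "time_s": time; "joint_pos": joint angles; "dq": joint speeds; "joint_efforts": joint torques, N m; "tool_pos": TCP position; "eef_rot": TCP orientation; "wrist_force": force on the tool from outside, world axes, zero at the start; "ft_torque": the same for the moment, N m; "finger_gap": finger opening in m.
Only numpy, scipy, OpenCV 4.12 (cv2) and the standard library are available. Lean on these libraries where they do the work, as an engineer would, in place of code of your own. Each camera call takes 0.05 s, during which the arm holds its last target. There are 200 camera calls.

## Working session

There is one attempt and no reset: what is moved stays moved. The work goes in short steps, each a Python script; the robot and the scene stay as the last script left them, time stands still between calls to the robot, and variables do not carry over. Pictures are saved under pics/ and viewed, about 8 in all and at most 12, crops included, and the job is handed in when it is done.

```bash
mkdir -p pics
cat > h.py <<'E'
import numpy as np, cv2
from workcell import *
def grab(n, save=None):
    f=grab_frame(n)
    if save: cv2.imwrite(f'pics/{save}.png',f['image'][:,:,::-1])
    return f
def pix2w(f,u,v,z=None,d=None):
    R,t=np.array(f['R']),np.array(f['t'])
    r=np.array([(u-f['cx'])/f['fx'],(v-f['cy'])/f['fy'],1.])
    C=-R.T@t; w=R.T@r
    if z is not None: return C+w*(z-C[2])/w[2]
    if d is None: d=f['depth'][int(v),int(u)]
    return C+w*d
def w2pix(f,X):
    c=np.array(f['R'])@np.array(X)+np.array(f['t']); return np.array([f['fx']*c[0]/c[2]+f['cx'],f['fy']*c[1]/c[2]+f['cy']])
E
python3 - <<'E'
from h import *
import pickle
fs={n:grab(n,n+'0') for n in('scene','top')}
pickle.dump(fs,open('f0.pkl','wb'))
for n,f in fs.items(): print(n,f['fx'],f['cx'],f['cy'],np.round(f['R'],3).tolist(),np.round(-np.array(f['R']).T@f['t'],3))
print(grip_point_offset,get_obs())
E
```

```text
scene 568.0090352030822 316.92016208803983 236.27803716016535 [[0.846, 0.533, -0.005], [0.418, -0.67, -0.613], [-0.33, 0.517, -0.79]] [ 1.032 -0.747  1.198]
top 610.3128711802109 317.9028938047462 253.31014317128472 [[-0.016, -1.0, -0.013], [-0.996, 0.017, -0.091], [0.092, 0.011, -0.996]] [ 0.394 -0.007  1.566]
0.0187 {'time_s': 0.1, 'joint_pos': array([-1.33512889e+00,  3.59449179e-01,  1.51129508e+00, -4.48471109e-05,
        1.27252162e+00, -1.15129891e-01]), 'dq': array([ 0.00030521,  0.00024121, -0.00186082,  0.0006329 , -0.00014799,
        0.00190758]), 'joint_efforts': array([ 9.63491038e-04, -5.16353881e+01, -2.71405739e+01,  6.77256798e-02,
        2.76149221e-02, -3.24379243e-05]), 'tool_pos': array([ 0.20598881, -0.5628149 ,  0.18859515]), 'eef_rot': array([-8.33804789e-04,  9.84655553e-01,  1.74507142e-01, -7.17802191e-05]), 'wrist_force': array([-1.006457  ,  0.90309926,  0.14673029]), 'ft_torque': array([ 0.04890476, -0.02409711, -0.02556979]), 'finger_gap': 0.0875258325028571}
```

View pics/top0.png

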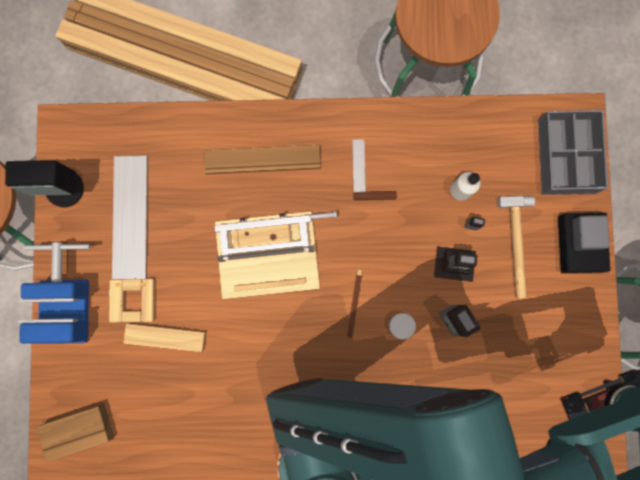

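View pics/scene0.png

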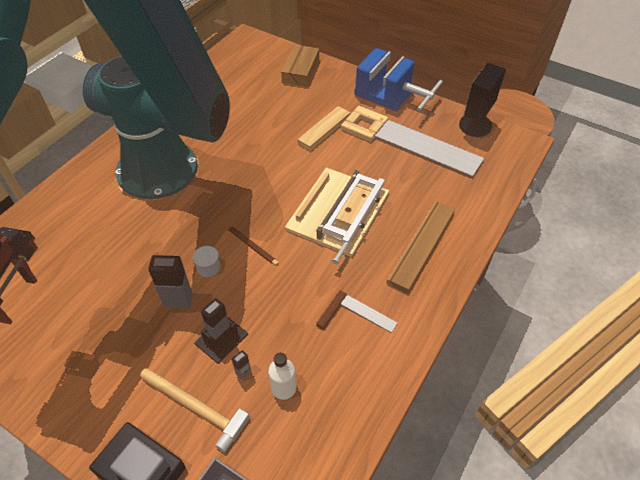

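Meter candidates in the scene view: large at (170,282), standing alone; middle at (217,325), in a holder with a square base; small at (242,364). The one in the stand, middle-sized, fits. I'll confirm it in an enlarged crop next to a crop of the jig.

Run:
```python
import pickle
from h import *
fs=pickle.load(open('f0.pkl','rb'))
def crop(n,u,v,w,h,s): return cv2.resize(fs[n]['image'][v:v+h,u:u+w,::-1],None,fx=s,fy=s,interpolation=cv2.INTER_CUBIC)
a=crop('scene',145,245,130,100,3.0);b=crop('top',425,195,100,100,3.0);c=crop('top',205,200,140,100,2.79)
d=crop('scene',280,160,125,110,2.9)
def pad(i,W,H): return cv2.copyMakeBorder(i,0,H-i.shape[0],0,W-i.shape[1],cv2.BORDER_CONSTANT)
im=np.vstack([np.hstack([pad(a,391,300),pad(b,391,300)]),np.hstack([pad(c,391,290),pad(d[:290,:391],391,290)])])
cv2.imwrite('pics/crop1.png',im)
f=fs['top']
# rough heights from depth
for n,u,v in[('scene',213,308),('scene',165,265),('scene',240,356),('top',466,258),('top',462,318),('top',477,222),('top',325,214),('top',268,283),('top',285,240)]:
    print(n,u,v,np.round(pix2w(fs[n],u,v),3))
```

```text
scene 213 308 [ 0.507 -0.341  0.146]
scene 165 265 [ 0.372 -0.328  0.188]
scene 240 356 [ 0.601 -0.381  0.09 ]
top 466 258 [ 0.508 -0.336  0.147]
top 462 318 [ 0.37  -0.313  0.184]
top 477 222 [ 0.6   -0.379  0.09 ]
top 325 214 [ 0.633 -0.01   0.046]
top 268 283 [0.462 0.136 0.033]
top 285 240 [0.568 0.091 0.055]
```

View pics/crop1.png

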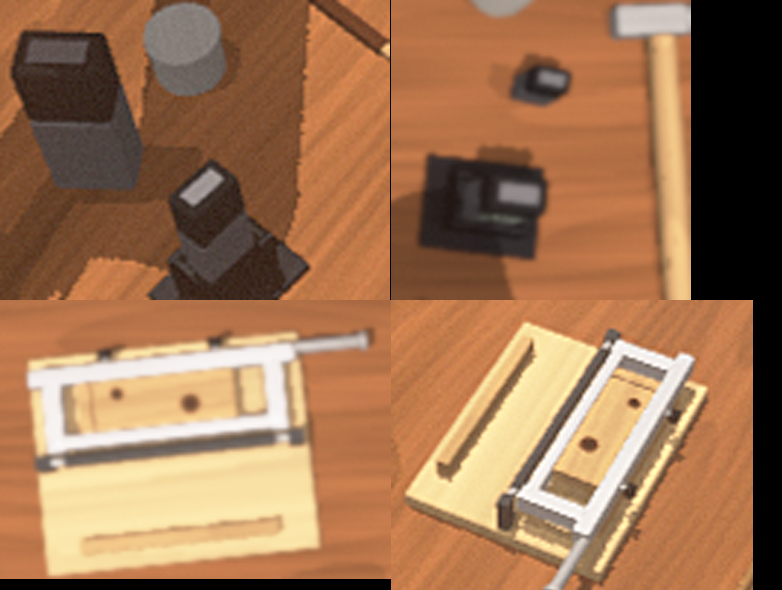

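The crop shows the middle meter in its stand: its top is at z≈0.146, against 0.144 predicted for the housing on its ledges. The large one's top is at 0.186 and the small one's at 0.090, and neither is in the holder. The hinge is on the near side, with the handle at the right (-y).

```bash
cat >> h.py <<'E'
def cloud(f):
    v,u=np.mgrid[0:480,0:640]; d=f['depth']
    c=np.stack([(u-f['cx'])/f['fx']*d,(v-f['cy'])/f['fy']*d,d],-1)
    P=(c-np.array(f['t']))@np.array(f['R']); P[d==0]=np.nan
    return P
def rect(P):
    r=cv2.minAreaRect((P[:,:2]*1000).astype(np.float32)); return np.round(cv2.boxPoints(r),1).tolist(),np.round(r[0],1),np.round(r[1],1),round(r[2],2)
E
python3 - <<'E'
import pickle
from h import *
fs=pickle.load(open('f0.pkl','rb'))
for n,f in fs.items():
    P=cloud(f); I=f['image'].astype(int)
    x,y,z=P[...,0],P[...,1],P[...,2]
    box=(x>.4)&(x<.72)&(y>-.08)&(y<.26)
    hsv=cv2.cvtColor(f['image'],cv2.COLOR_RGB2HSV)
    wh=box&(hsv[...,1]<45)&(hsv[...,2]>120)&(z>.035)
    fr=(wh&(z>.048)).astype(np.uint8)
    k,l,s,_=cv2.connectedComponentsWithStats(fr); i=1+np.argmax(s[1:,4]); m=l==i
    m=cv2.morphologyEx(m.astype(np.uint8),cv2.MORPH_OPEN,np.ones((4,4)))>0
    print(n,'frame',rect(P[m]),np.nanmedian(z[m]))
    jb=box&(z>.010)&(z<.022)
    print(' jig',rect(P[jb]))
    c=np.array([.508,-.338])
    mt=(abs(x-c[0])<.05)&(abs(y-c[1])<.05)&(z>.138)&(z<.158)
    print(' meter',mt.sum(),rect(P[mt]),np.nanmedian(z[mt]))
    st=(abs(x-c[0])<.09)&(abs(y-c[1])<.09)&(z<.03)&(hsv[...,2]<60)
    st=cv2.morphologyEx(st.astype(np.uint8),cv2.MORPH_OPEN,np.ones((3,3)))>0
    print(' stand',st.sum(),rect(P[st]))
    rim=(abs(x-c[0])<.06)&(abs(y-c[1])<.06)&(z>.048)&(z<.062)
    print(' rim',rim.sum(),rect(P[rim]))
    # rod: grey pixels z .04-.06 with y<frame
    rd=box&(hsv[...,1]<90)&(z>.036)&(z<.07)&(y<.012)&(y>-.06)&(x>.55)
    Q=P[rd]; vx,vy,x0,y0=cv2.fitLine((Q[:,:2]).astype(np.float32),cv2.DIST_HUBER,0,.01,.01).ravel()
    print(' rod',rd.sum(),rect(Q),vx,vy,x0,y0,np.median(Q[:,2]),Q[:,1].min(),Q[:,1].max())
    dk=wh&0
E
```

```text
scene frame ([[523.7999877929688, 267.8999938964844], [625.4000244140625, 17.299999237060547], [693.7000122070312, 44.900001525878906], [592.0999755859375, 295.6000061035156]], array([608.7, 156.4]), array([ 73.7, 270.4]), 22.06) 0.054954267220877845
 jig ([[401.29998779296875, 259.5], [402.1000061035156, -78.9000015258789], [700.7000122070312, -78.30000305175781], [700.0, 260.20001220703125]], array([551. ,  90.6]), array([298.7, 338.5]), 0.12)
 meter 283 ([[484.79998779296875, -363.0], [515.7999877929688, -368.29998779296875], [523.9000244140625, -321.1000061035156], [492.8999938964844, -315.79998779296875]], array([ 504.4, -342.1]), array([47.9, 31.4]), 80.31) 0.14518017963946894
 stand 18 ([[527.0999755859375, -313.8999938964844], [529.0, -323.70001220703125], [535.0999755859375, -322.6000061035156], [533.2000122070312, -312.79998779296875]], array([ 531.1, -318.3]), array([ 6.2, 10. ]), 10.91)
 rim 265 ([[474.3999938964844, -370.79998779296875], [521.7999877929688, -379.29998779296875], [533.9000244140625, -311.3999938964844], [486.5, -303.0]], array([ 504.1, -341.1]), array([68
[... 1079 characters left out ...]
035156], [546.7999877929688, -292.70001220703125], [470.1000061035156, -286.5]], array([ 504.7, -336.6]), array([94.2, 77. ]), 85.42)
 rim 155 ([[476.6000061035156, -367.70001220703125], [523.2999877929688, -373.8999938964844], [532.0999755859375, -308.1000061035156], [485.3999938964844, -301.79998779296875]], array([ 504.3, -337.9]), array([66.4, 47.1]), 82.37)
 rod 93 ([[617.2000122070312, 9.199999809265137], [625.0999755859375, -37.900001525878906], [640.0999755859375, -35.400001525878906], [632.2000122070312, 11.699999809265137]], array([628.7, -13.1]), array([15.2, 47.8]), 9.47) 0.09884909 -0.99510247 0.62973565 -0.017031549 0.050673285124597046 -0.03536330988797197 0.010217515914806224
```

Run:
```python
import pickle
from h import *
fs=pickle.load(open('f0.pkl','rb'))
for n,f in fs.items():
    P=cloud(f)
    x,y,z=P[...,0],P[...,1],P[...,2]
    hsv=cv2.cvtColor(f['image'],cv2.COLOR_RGB2HSV)
    box=(x>.38)&(x<.75)&(y>-.05)&(y<.32)
    # jig: any raised points, non-saw: largest component
    m=(box&(z>.010)&(z<.08)).astype(np.uint8)
    k,l,s,_=cv2.connectedComponentsWithStats(m)
    L=l[[int(w2pix(f,[.5,.13,.02])[1])],[int(w2pix(f,[.5,.13,.02])[0])]][0]
    jig=(l==L)&(z<.036)
    jig=cv2.morphologyEx(jig.astype(np.uint8),cv2.MORPH_OPEN,np.ones((9,9)))>0
    print(n,'jig',rect(P[jig]))
    fr=box&(z>.049)&(z<.062)&(hsv[...,1]<60)&(hsv[...,2]>140)
    fo=cv2.morphologyEx(fr.astype(np.uint8),cv2.MORPH_OPEN,np.ones((4,4)))>0
    print(' frame',fo.sum(),rect(P[fo]))
    # rail lines: near/far rail pts, per y-slab extents
    th=np.radians(4.7); ex=np.array([np.cos(th),np.sin(th)]); ey=np.array([-ex[1],ex[0]])
    Q=P[fo][:,:2]; a=Q@ex; b=Q@ey
    ys=np.linspace(b.min()+.02,b.max()-.02,12); lo=[];hi=[];yy=[]
    for q in ys:
        k=abs(b-q)<.006
        if k.sum()>5: lo.append(a[k].min());hi.append(a[k].max());yy.append(q)
    print(' near',np.round(np.polyfit(yy,lo,1),4),' far',np.round(np.polyfit(yy,hi,1),4),'b',np.round([b.min(),b.max()],4),'mid a',np.round([np.median(lo),np.median(hi)],4))
```

```text
scene jig ([[355.29998779296875, 205.0], [477.1000061035156, -39.29999923706055], [608.0999755859375, 26.0], [486.20001220703125, 270.29998779296875]], array([481.7, 115.5]), array([146.3, 273. ]), 26.51)
 frame 752 ([[533.2999877929688, 290.79998779296875], [554.7999877929688, 20.200000762939453], [629.4000244140625, 26.100000381469727], [607.9000244140625, 296.79998779296875]], array([581.4, 158.5]), array([ 74.8, 271.5]), 4.54)Traceback (most recent call last):
  File "<stdin>", line 26, in <module>
    raise TypeError("expected non-empty vector for x")
TypeError: expected non-empty vector for x
```

```bash
cat >> h.py <<'E'
from scipy.spatial.transform import Rotation as Rr
def down(deg):   # tool pointing down, jaws (tool y) along world direction deg
    a=np.radians(deg); y=np.array([np.cos(a),np.sin(a),0]); z=np.array([0,0,-1.]); x=np.cross(y,z)
    q=Rr.from_matrix(np.stack([x,y,z],1)).as_quat(); return np.array([q[3],q[0],q[1],q[2]])
E
python3 - <<'E'
import pickle
from h import *
fs=pickle.load(open('f0.pkl','rb'))
for n,f in fs.items():
    P=cloud(f); x,y,z=P[...,0],P[...,1],P[...,2]
    hsv=cv2.cvtColor(f['image'],cv2.COLOR_RGB2HSV)
    fr=(x>.5)&(x<.66)&(y>.0)&(y<.28)&(z>.050)&(z<.060)&(hsv[...,1]<60)&(hsv[...,2]>130)
    fr&=cv2.morphologyEx(fr.astype(np.uint8),cv2.MORPH_OPEN,np.ones((3,3)))>0
    print(n,fr.sum(),rect(P[fr]))
    hinge=np.array([.5374,.138])
    th=np.radians(4.6); ex=np.array([np.cos(th),np.sin(th)]); ey=np.array([-ex[1],ex[0]])
    Q=P[fr][:,:2]-hinge; a=Q@ex; b=Q@ey
    for q in np.arange(-.1,.11,.04):
        k=abs(b-q)<.008; print('  ',round(q,2),k.sum(),np.round([a[k].min(),a[k].max()],4) if k.sum() else '')
    print('  b',np.round([b.min(),b.max()],4))
hm=hinge+.08*ex-.152*ey; print('handle',hm)
for d in(4.6,184.6):
    for p in([*hm,.12],[.5045,-.339,.2]):
        q=inverse_kinematics(p,down(d)); print(d,None if q is None else np.round(q,2))
E
```

```text
scene 689 ([[531.2999877929688, 259.0], [553.5999755859375, 17.700000762939453], [628.5999755859375, 24.600000381469727], [606.2999877929688, 265.8999938964844]], array([579.9, 141.8]), array([ 75.3, 242.3]), 5.29)
   -0.1 113 [0.008  0.0803]
   -0.06 43 [0.0076 0.0806]
   -0.02 44 [0.0061 0.0801]
   0.02 34 [0.0058 0.0793]
   0.06 36 [0.0077 0.0783]
   0.1 67 [0.0039 0.0788]
  b [-0.1205  0.1219]
top 626 ([[534.0, 252.39999389648438], [554.5, 34.29999923706055], [630.2000122070312, 41.400001525878906], [609.7000122070312, 259.5]], array([582.1, 146.9]), array([ 76. , 219.1]), 5.38)
   -0.1 52 [0.0087 0.0749]
   -0.06 33 [0.0129 0.0822]
   -0.02 49 [0.0088 0.0784]
   0.02 46 [0.0081 0.0811]
   0.06 7 [0.0116 0.0171]
   0.1 118 [0.006  0.0812]
  b [-0.1039  0.1152]
handle [ 0.62933255 -0.00709448]
4.6 [-0.12  0.47  1.52 -0.    1.15 -0.2 ]
4.6 [-0.71  0.36  1.48 -0.    1.3  -0.79]
184.6 [-0.12  0.47  1.52 -0.    1.15  2.94]
184.6 [-0.71  0.36  1.48 -0.    1.3   2.36]
```

```bash
cat >> h.py <<'E'
YAW=5.2; _t=np.radians(YAW); EX=np.array([np.cos(_t),np.sin(_t),0]); EY=np.array([-EX[1],EX[0],0]); H=np.array([.535,.1373,.045])
def rod(phi): return H-.152*EY+.08*(EX*np.cos(phi)+np.array([0,0,np.sin(phi)]))
G=np.array([0,0,grip_point_offset])   # tcp = grasp point - G when pointing down
def st(m=''): o=get_obs(); print(m,round(o['time_s'],2),'tcp',np.round(o['tool_pos'],4),'F',np.round(o['wrist_force'],2),'gap',round(o['finger_gap'],4))
E
python3 - <<'E'
from h import *
move_gripper(.05,20)
movep(rod(0)+[0,0,.075]-G,down(YAW)); st('above')
hit=servo_line(rod(0)-G,velocity=.1,threshold=8); st(hit)
if not hit:
    move_gripper(0.0,20); st('grip')
    b=np.array(get_obs()['wrist_force'])
    for p in np.radians(np.arange(10,51,10)):
        servo_line(rod(p)-G,velocity=.07); st(round(np.degrees(p)))
grab('scene','scene1')
E
```

```text
above 3.35 tcp [ 0.6286 -0.0079  0.1015] F [-0.05 -0.56  0.  ] gap 0.05
False 4.25 tcp [ 0.629  -0.0069  0.0268] F [ 0.64 -0.48  0.51] gap 0.0497
grip 5.12 tcp [ 0.6284 -0.0068  0.0263] F [0.19 0.41 0.37] gap 0.0003
10 5.47 tcp [ 0.628  -0.007   0.0411] F [0.44 0.56 0.29] gap 0.0007
20 5.82 tcp [ 0.624  -0.0073  0.0544] F [-0.2  -1.04 -0.54] gap 0.0007
30 6.17 tcp [ 0.618  -0.0078  0.0669] F [ 0.16 -0.67  0.22] gap 0.0007
40 6.52 tcp [ 0.6099 -0.0086  0.0783] F [0.05 0.47 0.13] gap 0.0001
50 6.87 tcp [ 0.5999 -0.0095  0.0881] F [-0.08 -0.1   0.01] gap 0.0006
```

View pics/scene1.png

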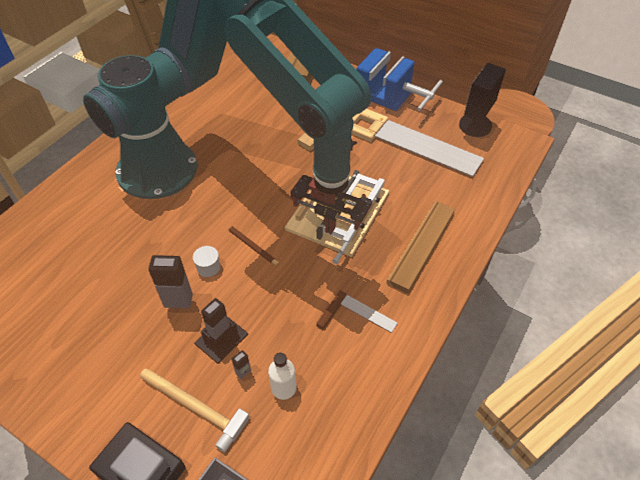

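The frame hasn't moved: the rod is still at about (342,248) and the jaws shut on nothing. I'll check the projections against the measured TCP.

Run:
```python
from h import *
import pickle
f=pickle.load(open('f0.pkl','rb'))['scene']; t=pickle.load(open('f0.pkl','rb'))['top']
for nm,X in[('rodframe',H-.12*EY+.08*EX),('rodmid',rod(0)),('rodend',H-.182*EY+.08*EX),('tcp',[.5999,-.0095,.0881])]:
    print(nm,np.round(X,3),w2pix(f,X).round(1),w2pix(t,X).round(1))
print(np.round(get_obs()['eef_rot'],3), down(YAW))
im=f['image'][:,:,::-1][200:280,305:385]; g=cv2.imread('pics/scene1.png')[180:280,285:385]
cv2.imwrite('pics/crop2.png',np.hstack([cv2.resize(im,(400,400),interpolation=2),cv2.resize(g,(400,400),interpolation=2)]))
```

```text
rodframe [0.626 0.025 0.045] [346.  244.2] [311.1 217.2]
rodmid [ 0.628 -0.007  0.045] [340.5 253.3] [323.7 215.8]
rodend [ 0.631 -0.037  0.045] [335.3 262. ] [335.6 214.6]
tcp [ 0.6   -0.01   0.088] [330.5 238.8] [325.  224.7]
[0.    0.674 0.738 0.   ] [0.         0.67430239 0.73845534 0.        ]
```

View pics/crop2.png

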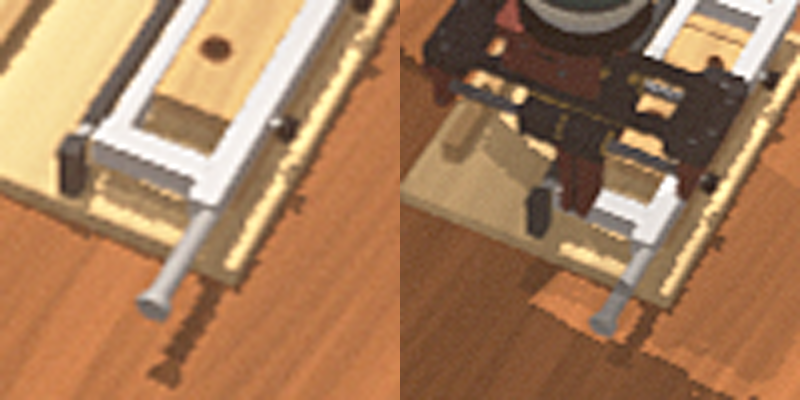

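Run:
```python
from h import *
servo_line(rod(np.pi/2)*[0,0,1]+np.array([.61,-.0088,.02])-G,velocity=.2)
move_gripper(.05,20)
movep(rod(0)+[0,0,.075]-G,down(YAW))
print(servo_line(rod(0)-G,velocity=.15,threshold=8)); st()
f=grab('scene'); P=cloud(f)
u,v=w2pix(f,rod(0)-G).astype(int)
g=f['image'][v-70:v+30,u-60:u+60,::-1]
cv2.imwrite('pics/crop3.png',cv2.resize(g,None,fx=5,fy=5,interpolation=2)); print(u,v)
t=get_obs()['tool_pos']
D=(np.linalg.norm(P[...,:2]-t[:2],axis=2)<.06)&(P[...,1]<.012)&(P[...,2]>.01)&(P[...,2]<.1)
Q=P[D]
for lo in np.arange(.01,.1,.01):
    k=(Q[:,2]>=lo)&(Q[:,2]<lo+.01); q=(Q[k]-t)[:,:2]
    if k.sum(): a=q@EX[:2]; b=q@EY[:2]; print(round(lo,2),k.sum(),np.round([a.min(),a.max(),b.min(),b.max()],3))
```

```text
False
 9.07 tcp [ 0.629  -0.0069  0.0272] F [-0.11 -0.14  0.16] gap 0.05
340 257
0.03 3 [-0.01  -0.005 -0.03  -0.027]
0.04 31 [-0.009  0.003 -0.033  0.018]
0.05 66 [-0.01   0.026 -0.033  0.018]
0.06 22 [-0.035  0.03  -0.014  0.011]
0.07 29 [-0.037  0.031 -0.014  0.008]
0.08 31 [-0.035  0.032 -0.017  0.008]
0.09 34 [-0.036  0.033 -0.016  0.008]
```

View pics/crop3.png

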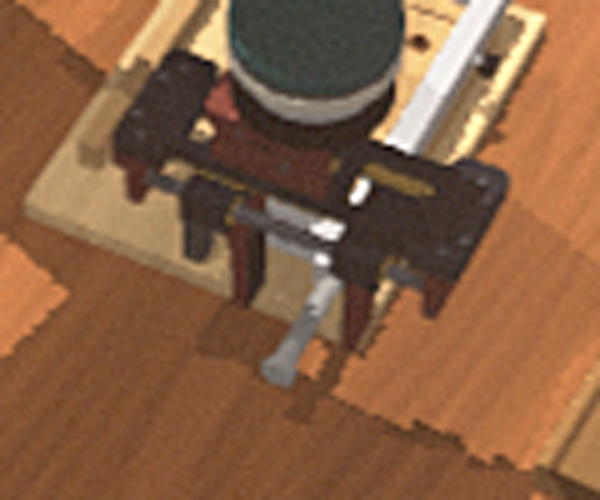

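The fingers straddle the rod, but their tips, at about (329,248), are at z≈0.055 where the TCP reads 0.027. The real fingertips are roughly 20–30 mm above the reported TCP. I'll go lower under force guard, check the height by depth, then grip.

```bash
cat >> h.py <<'E'
def tips(f,yaw=YAW,zr=(.0,.12),bh=.012):
    "lowest depth z of finger pixels either side of tcp"
    P=cloud(f); t=get_obs()['tool_pos']; y=np.radians(yaw); g=get_obs()['finger_gap']/2
    d=P-t; a=d[...,0]*np.cos(y)+d[...,1]*np.sin(y); b=-d[...,0]*np.sin(y)+d[...,1]*np.cos(y)
    hs=cv2.cvtColor(f['image'],cv2.COLOR_RGB2HSV)
    out=[]
    for s in(-1,1):
        k=(a*s>g-.004)&(a*s<g+.016)&(abs(b)<bh+.004)&(P[...,2]>t[2]-.01)&(P[...,2]<t[2]+.1)&(hs[...,2]<100)
        z=np.sort(P[...,2][k]); out.append((k.sum(),z[:4].round(3).tolist()))
    return out
E
python3 - <<'E'
from h import *
print(tips(grab('scene')))
p=rod(0)-G
for dz in(.008,.016,.021):
    hit=servo_line(p-[0,0,dz],velocity=.05,threshold=5); st((dz,hit))
    print(tips(grab('scene')))
    if hit: break
if not hit:
    move_gripper(0,20); st('grip'); grab('scene','scene2')
    f=grab('scene'); g=f['image'][187:287,280:400,::-1]; cv2.imwrite('pics/crop4.png',cv2.resize(g,None,fx=5,fy=5,interpolation=2))
E
```

```text
[(np.int64(97), [0.06, 0.061, 0.062, 0.063]), (np.int64(63), [0.065, 0.065, 0.066, 0.067])]
(0.008, False) 9.47 tcp [ 0.6282 -0.0068  0.0181] F [-0.59 -0.4   0.52] gap 0.05
[(np.int64(97), [0.052, 0.055, 0.056, 0.057]), (np.int64(60), [0.054, 0.054, 0.057, 0.058])]
(0.016, False) 9.83 tcp [ 0.6279 -0.0068  0.0097] F [-1.08  0.67  0.89] gap 0.0501
[(np.int64(101), [0.003, 0.003, 0.004, 0.042]), (np.int64(68), [0.0, 0.001, 0.002, 0.002])]
(0.021, False) 10.13 tcp [ 0.6281 -0.0068  0.0049] F [ 0.14 -0.22  0.49] gap 0.0502
[(np.int64(100), [-0.002, -0.001, 0.037, 0.04]), (np.int64(74), [-0.003, -0.002, -0.002, -0.0])]
grip 10.87 tcp [ 0.6294 -0.0068  0.0055] F [ 3.28  0.48 -1.29] gap 0.0116
```

View pics/crop4.png

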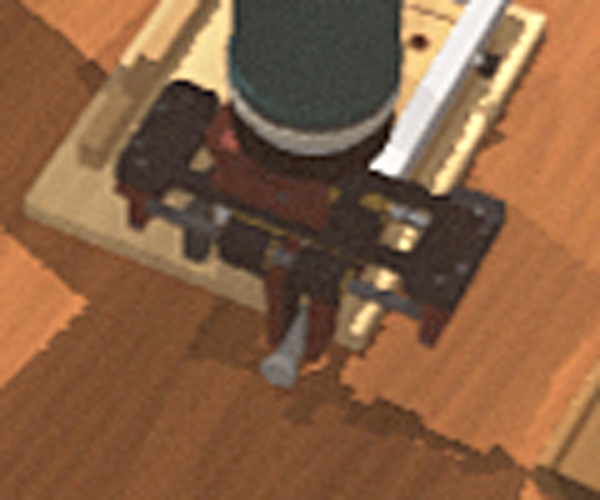

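Now the rod is between the fingers (gap 11.6 mm) but close to the tips. I'll go 8 mm deeper and then swing.

```bash
cat >> h.py <<'E'
OFF=np.array([0,0,.029])
E
python3 - <<'E'
from h import *
move_gripper(.03,30)
hit=servo_line(rod(0)-G-OFF,velocity=.05,threshold=5); st(hit)
move_gripper(0,30); st('grip')
ok=get_obs()['finger_gap']>.008
if ok:
    for i,p in enumerate(np.radians(np.arange(10,61,10))):
        servo_line(rod(p)-G-OFF,velocity=.06); st(round(np.degrees(p)))
        o=get_obs()
        if o['finger_gap']<.008 or np.linalg.norm(o['wrist_force'])>25: print('STOP');break
grab('scene','scene3')
f=grab('scene'); g=f['image'][150:300,270:450,::-1]; cv2.imwrite('pics/crop5.png',cv2.resize(g,None,fx=3,fy=3,interpolation=2))
E
```

```text
False 11.78 tcp [ 0.6278 -0.0067 -0.0034] F [-0.49  0.23 -0.19] gap 0.0297
grip 12.22 tcp [ 0.6294 -0.0068 -0.0025] F [ 2.99  0.46 -1.85] gap 0.0109
10 12.61 tcp [ 0.6283 -0.0069  0.0116] F [ 4.2   2.04 -2.91] gap 0.0114
20 12.99 tcp [ 0.6251 -0.0072  0.025 ] F [ 5.14  1.74 -1.6 ] gap 0.0113
30 13.38 tcp [ 0.6199 -0.0077  0.038 ] F [5.98 2.38 0.32] gap 0.0112
40 13.76 tcp [ 0.6128 -0.0083  0.05  ] F [7.29 3.31 1.76] gap 0.0112
50 14.14 tcp [ 0.6041 -0.0091  0.0605] F [8.   3.86 5.24] gap 0.0107
60 14.53 tcp [ 0.5941 -0.0101  0.0693] F [8.98 4.72 8.31] gap 0.011
```

View pics/crop5.png

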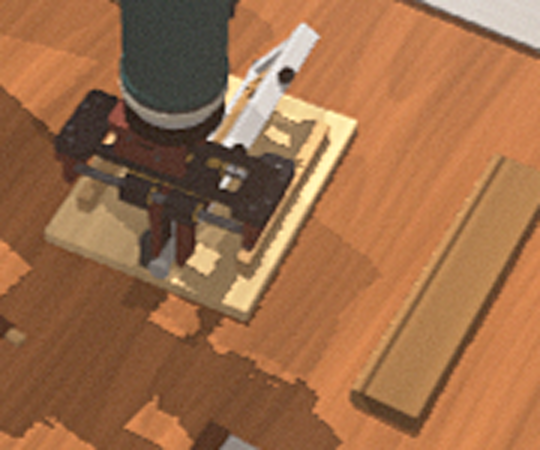

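The frame is turning at about 57°. The radial force has grown to about 12 N, so the arc I'm commanding is a few mm too tight. I'll continue with force-based radial correction.

Run:
```python
from h import *
base=np.array([0,0,0.])
c=np.zeros(3)
o=get_obs(); p=np.radians(60)
for d in np.arange(60,181,8):
    p=np.radians(d); u=EX*np.cos(p)+np.array([0,0,np.sin(p)])
    F=np.array(get_obs()['wrist_force'])
    c+= .6*(u*(F@u)+EY*(F@EY))/2400; c=np.clip(c,-.012,.012)
    servo_line(rod(p)-G-OFF+c,velocity=.06); st((d,np.round(c,4)))
    o=get_obs()
    if o['finger_gap']<.008 or np.linalg.norm(o['wrist_force'])>30: print('STOP');break
f=grab('scene','scene4'); g=f['image'][150:300,240:440,::-1]
h=grab('top')['image'][180:330,190:390,::-1]
cv2.imwrite('pics/crop6.png',np.hstack([cv2.resize(x,None,fx=2,fy=2,interpolation=2) for x in(g,h)]))
```

```text
(np.int64(60), array([0.0014, 0.001 , 0.0026])) 14.88 tcp [ 0.5927 -0.0101  0.0703] F [5.79 0.18 3.33] gap 0.011
(np.int64(68), array([0.0019, 0.001 , 0.0038])) 15.22 tcp [ 0.5828 -0.011   0.0766] F [ 5.38 -1.34  4.67] gap 0.011
(np.int64(76), array([0.0023, 0.0006, 0.0052])) 15.56 tcp [ 0.5721 -0.012   0.0813] F [5.25 0.09 7.62] gap 0.0112
(np.int64(84), array([0.0025, 0.0005, 0.0072])) 15.9 tcp [ 0.5602 -0.013   0.0847] F [2.33 1.25 6.39] gap 0.0113
(np.int64(92), array([0.0024, 0.0007, 0.0088])) 16.24 tcp [ 0.5483 -0.014   0.0863] F [ 1.73 -1.48  6.28] gap 0.0111
(np.int64(100), array([0.0022, 0.0003, 0.0103])) 16.58 tcp [ 0.5363 -0.0151  0.0861] F [ 0.96 -1.01  2.54] gap 0.011
(np.int64(108), array([0.0021, 0.    , 0.0108])) 16.92 tcp [ 0.5253 -0.0161  0.0839] F [ 1.67 -0.03  2.99] gap 0.0111
(np.int64(116), array([ 0.0019, -0.    ,  0.0112])) 17.25 tcp [ 0.5149 -0.017   0.0798] F [ 3.26  0.71 -2.29] gap 0.0111
(np.int64(124), array([0.0024, 0.0001, 0.0104])) 17.58 tcp [ 0.5054 -0.0178  0.0737] F [-0.59  2.07 -0.28] gap 0.0108
(np.int64(132), array([0.0023, 0.0006, 0.0104])) 17.92 tcp [ 0.4975 -0.0184  0.0671] F [0.66 0.59 0.08] gap 0.0112
(np.int64(140), array([0.0024, 0.0008, 0.0104])) 18.25 tcp [ 0.4901 -0.019   0.0591] F [ 0.47 -0.41  0.46] gap 0.0113
(np.int64(148), array([0.0024, 0.0007, 0.0104])) 18.58 tcp [ 0.4835 -0.0196  0.05  ] F [-0.6  -0.42 -0.95] gap 0.011
(np.int64(156), array([0.0024, 0.0006, 0.0104])) 18.92 tcp [ 0.4781 -0.02    0.0401] F [-0.13  1.5  -0.67] gap 0.0116
(np.int64(164), array([0.0024, 0.001 , 0.0104])) 19.25 tcp [ 0.4741 -0.0202  0.0296] F [-2.06 -1.99  0.44] gap 0.0111
(np.int64(172), array([0.0019, 0.0005, 0.0104])) 19.58 tcp [ 0.4714 -0.0206  0.0186] F [-1.2   1.25 -0.82] gap 0.0112
(np.int64(180), array([0.0016, 0.0008, 0.0104])) 19.92 tcp [ 0.4701 -0.0206  0.0075] F [-2.46 -0.62 -1.53] gap 0.0113
```

View pics/crop6.png

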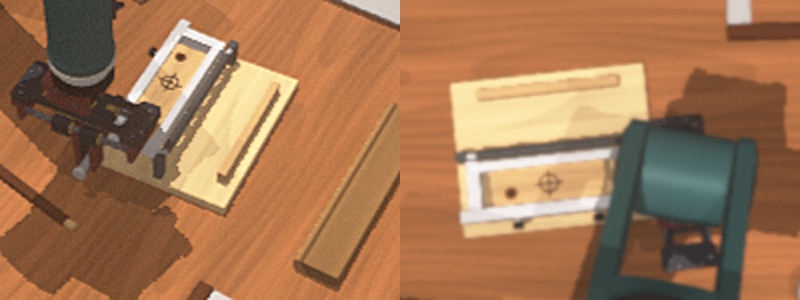

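The frame is over: the cross in its ring shows on top at about scene (325,191), top (264,271). Now I'll let it down fully, release, measure the mark in both views and move over the meter.

Run:
```python
from h import *
t=np.array(get_obs()['tool_pos'])
hit=servo_line(t-[0,0,.012],velocity=.05,threshold=6); st(('down',hit))
move_gripper(.04,30); st()
t=np.array(get_obs()['tool_pos'])
servo_line([t[0],t[1],.2],velocity=.3); move_gripper(.06,30)
M=np.array([.5045,-.339,0])
movep(M+[0,0,.19],down(-8)); st('over meter')
import pickle
fs={n:grab(n,n+'5') for n in('scene','top')}; pickle.dump(fs,open('f5.pkl','wb'))
for n,f in fs.items():
    P=cloud(f); u,v=w2pix(f,H-.045*EX+[0,0,.007]).astype(int); print(n,u,v,'board z',np.round(np.nanmedian(P[v-4:v+5,u-10:u+11,2]),4), 'tips',tips(f,-8))
    g=f['image'][v-35:v+35,u-45:u+45,::-1]; cv2.imwrite(f'pics/m_{n}.png',g)
g=np.hstack([cv2.resize(cv2.imread(f'pics/m_{n}.png'),None,fx=4.4,fy=4.4,interpolation=2) for n in fs])
s=fs['scene']['image'][190:370,120:320,::-1]; w=fs['top']['image'][180:360,390:590,::-1]
g2=np.hstack([cv2.resize(x,None,fx=1.55,fy=1.55) for x in (s,w)])
g2=cv2.copyMakeBorder(g2,0,0,0,g.shape[1]-g2.shape[1],cv2.BORDER_CONSTANT)
cv2.imwrite('pics/crop7.png',np.vstack([g,g2])); print(g.shape,g2.shape)
```

```text
('down', True) 20.23 tcp [ 0.4699 -0.0206  0.003 ] F [ 2.23 -0.01 -1.72] gap 0.011
 20.87 tcp [ 0.4673 -0.0204  0.0028] F [-0.19 -0.8  -0.19] gap 0.0398
over meter 23.43 tcp [ 0.5045 -0.3376  0.19  ] F [-0.3   0.27 -0.51] gap 0.0603
scene 323 194 board z 0.0539 tips [(np.int64(79), [0.226, 0.226, 0.227, 0.229]), (np.int64(27), [0.224, 0.225, 0.225, 0.227])]
top 268 271 board z 0.0527 tips [(np.int64(0), []), (np.int64(10), [0.224, 0.229, 0.233, 0.234])]
(308, 792, 3) (279, 792, 3)
```

View pics/crop7.png

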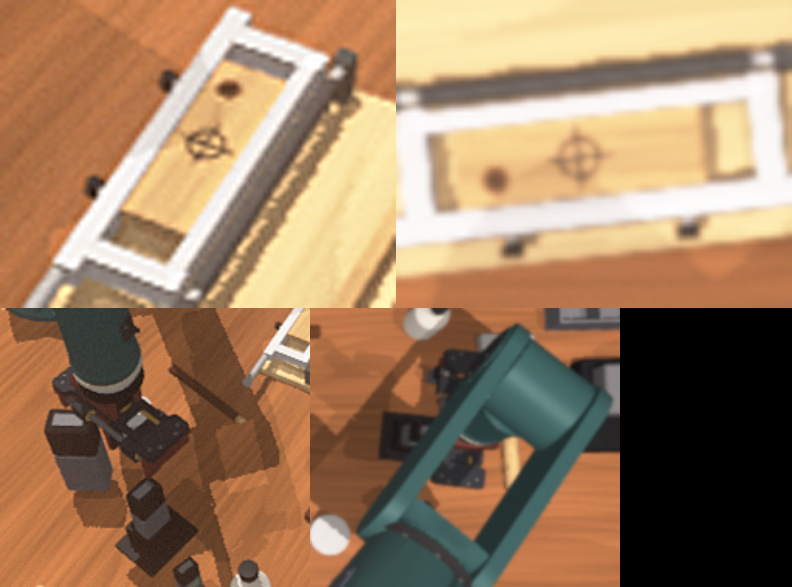

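Run:
```python
from h import *
import pickle
fs=pickle.load(open('f5.pkl','rb'))
for n,c in(('scene',(325.0,191.7)),('top',(264.8,271.7))):
    f=fs[n]; g=cv2.cvtColor(f['image'],cv2.COLOR_RGB2GRAY).astype(float)
    u0,v0=map(int,np.round(c)); w=g[v0-8:v0+9,u0-8:u0+9]; vv,uu=np.mgrid[v0-8:v0+9,u0-8:u0+9]
    r=np.hypot(uu-c[0],vv-c[1]); bg=np.median(w); wt=np.clip(bg-12-w,0,None)*(r<7.5)
    cu,cv_=(wt*uu).sum()/wt.sum(),(wt*vv).sum()/wt.sum()
    X=pix2w(f,cu,cv_,z=.052); d=X-H; print(n,round(cu,2),round(cv_,2),np.round(X,4),'local',np.round([d@EX,d@EY],4))
P=cloud(fs['scene']); t=get_obs()['tool_pos']; y=np.radians(-8)
k=(np.linalg.norm(P[...,:2]-t[:2],axis=2)<.06)&(P[...,2]>.226)&(P[...,2]<.245); q=(P[k]-t)[:,:2]
a=q@[np.cos(y),np.sin(y)]; b=q@[-np.sin(y),np.cos(y)]; print('fingers a',np.round([a.min(),a[a<0].max(),a[a>0].min(),a.max()],3),'b',[np.round(np.percentile(b[s],[2,98]),3) for s in(a<0,a>0)])
M=np.array([.5045,-.3395,0])
hit=servo_line(M+[0,0,.10],velocity=.2,threshold=5); st(hit)
f=grab('scene'); print(tips(f,-8))
hit=hit or servo_line(M+[0,0,.070],velocity=.06,threshold=5); st(hit)
f=grab('scene','scene6'); print(tips(f,-8))
if not hit:
    move_gripper(.02,25); st('grip')
    f=grab('scene'); g=f['image'][230:380,130:310,::-1]; cv2.imwrite('pics/crop8.png',cv2.resize(g,None,fx=3.5,fy=3.5,interpolation=2))
```

```text
scene 324.23 191.0 [0.486  0.1455 0.052 ] local [-0.0481  0.0126]
top 263.46 272.35 [0.4882 0.1455 0.052 ] local [-0.0459  0.0124]
fingers a [-0.04  -0.03   0.031  0.039] b [array([-0.014,  0.009]), array([-0.014,  0.003])]
False 24.12 tcp [ 0.5051 -0.3392  0.1006] F [ 0.39 -0.2  -0.47] gap 0.0603
[(np.int64(55), [0.135, 0.136, 0.139, 0.139]), (np.int64(17), [0.131, 0.134, 0.137, 0.138])]
False 24.82 tcp [ 0.5044 -0.3395  0.0697] F [-0.93 -0.3  -0.16] gap 0.0597
[(np.int64(41), [0.112, 0.115, 0.117, 0.117]), (np.int64(12), [0.108, 0.109, 0.109, 0.114])]
grip 25.45 tcp [ 0.5046 -0.3395  0.0701] F [-0.27 -0.67  0.94] gap 0.0299
```

View pics/crop8.png

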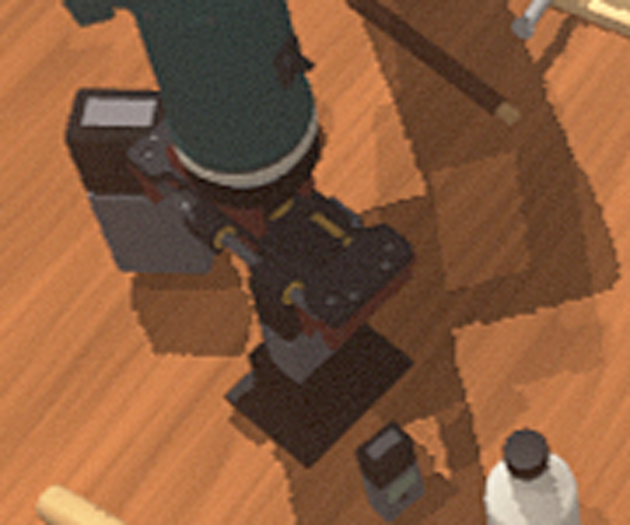

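The meter is gripped (gap 29.9 mm). I'll lift it, carry it over the mark and check from just above the board.

```bash
cat >> h.py <<'E'
def avgF(n=12):
    L=[]
    for _ in range(n): wait(.02); L.append(get_obs()['wrist_force'])
    return np.mean(L,0)
MK=np.array([.4888,.1452,0])
E
python3 - <<'E'
from h import *
import pickle
t=np.array(get_obs()['tool_pos'])
servo_line([t[0],t[1],.135],velocity=.08); st('lift')
servo_line([t[0],t[1],.22],velocity=.25); st('up')
movep(MK+[0,0,.20],down(YAW)); st('over')
servo_line(MK+[0,0,.117],velocity=.12,threshold=4); st('hover')
print('F0',avgF().round(2))
fs={n:grab(n,n+'9') for n in('scene','top')}; pickle.dump(fs,open('f9.pkl','wb'))
f=fs['scene']; tt=np.array(get_obs()['tool_pos'])
o=np.array([tt[0],tt[1],tt[2]-.0561])
print('pins exp',w2pix(f,o).round(1),[w2pix(f,o+s*.011*EY).round(1) for s in(-1,1)],'mark pix',w2pix(f,[.4873,.1452,.052]).round(1))
u,v=324,185
g=f['image'][v-45:v+35,u-55:u+55,::-1]; cv2.imwrite('pics/crop9.png',cv2.resize(g,None,fx=7,fy=7,interpolation=2)); print('origin',u-55,v-45)
E
```

```text
lift 26.47 tcp [ 0.5042 -0.3392  0.1345] F [-0.56 -0.28 -2.19] gap 0.0298
up 26.96 tcp [ 0.5043 -0.3393  0.2192] F [ 0.34  0.69 -2.46] gap 0.03
over 28.73 tcp [0.4894 0.1444 0.1999] F [ 0.39  0.46 -1.25] gap 0.0297
hover 29.57 tcp [0.4895 0.1451 0.1175] F [ 0.05 -0.18 -1.73] gap 0.0301
F0 [ 0.2  -0.08 -2.06]
pins exp [325.2 189.2] [array([323.4, 191.9]), array([327. , 186.5])] mark pix [324.6 191.3]
origin 269 140
```

View pics/crop9.png

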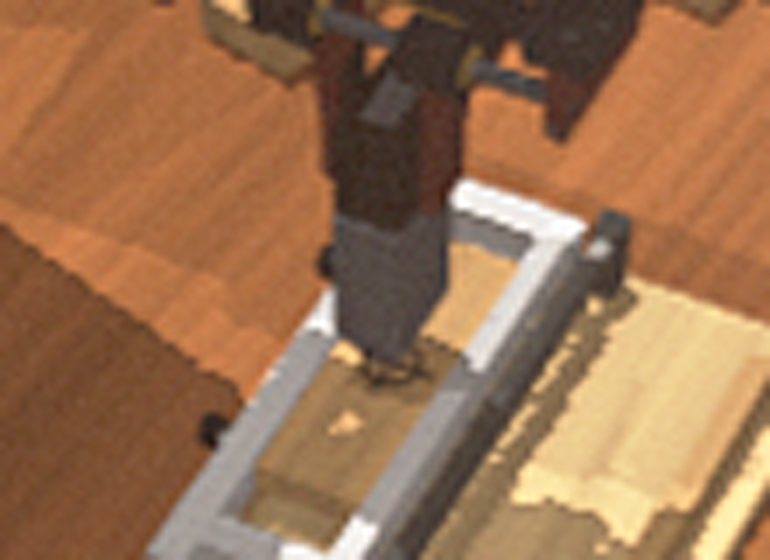

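Run:
```python
from h import *
import pickle
f=pickle.load(open('f9.pkl','rb'))['scene']
t=np.array([.4895,.1451,.1175]); z=t[2]-.0561+.016; c=[t[0],t[1],z]
exp=[np.array(c)+a*.015*EX+b*.023*EY for a,b in((-1,-1),(1,-1),(1,1))]
obs=[(316.7,187.4),(325.7,191.3),(332.4,180.2)]
for e,o in zip(exp,obs): X=pix2w(f,*o,z=z); d=X-e; print(w2pix(f,e).round(1),o,'obs-exp local',np.round([d@EX,d@EY],4))
mk=pix2w(f,324.5,191.15,z=.052); ce=pix2w(f,324.55,183.8,z=z)
d=mk-ce; print('mark',mk.round(4),'centre',ce.round(4),'mark-centre local',np.round([d@EX,d@EY],4))
# mean edges of free opening between rails in scene, before (f5): mark vs board sides via colour profile along EX at mark's y, z .052/.055
g=pickle.load(open('f5.pkl','rb'))
for n in g:
    F=g[n]; hs=cv2.cvtColor(F['image'],cv2.COLOR_RGB2HSV)
    m0=pix2w(F,*((324.5,191.15) if n=='scene' else (264.0,271.8)),z=.052)
    for off in(.02,-.02):
        row=[]
        for s in np.arange(-.04,.041,.002):
            u,v=w2pix(F,m0+s*EX+off*EY+[0,0,.003]); row.append(int(cv2.getRectSubPix(hs[...,1].astype(np.float32),(1,1),(float(u),float(v)))[0,0]))
        print(n,off,row)
```

```text
[316.5 189. ] (316.7, 187.4) obs-exp local [-0.0021  0.0055]
[326.5 192.8] (325.7, 191.3) obs-exp local [-0.0043  0.0038]
[334.1 181.5] (332.4, 180.2) obs-exp local [-0.0061  0.0022]
mark [0.4869 0.1454 0.052 ] centre [0.485  0.1484 0.0774] mark-centre local [ 0.0016 -0.0032]
scene 0.02 [115, 62, 19, 11, 11, 11, 12, 13, 22, 79, 119, 121, 120, 119, 116, 116, 117, 121, 121, 121, 120, 115, 111, 112, 111, 110, 111, 112, 114, 114, 112, 100, 48, 15, 5, 7, 10, 19, 32, 42, 52]
scene -0.02 [123, 58, 19, 6, 9, 10, 8, 6, 26, 78, 108, 112, 110, 108, 110, 112, 117, 118, 115, 117, 119, 117, 114, 109, 109, 112, 114, 113, 111, 109, 113, 90, 45, 11, 5, 6, 7, 17, 29, 34, 44]
top 0.02 [79, 51, 15, 9, 6, 6, 8, 10, 21, 55, 88, 108, 112, 112, 113, 114, 116, 116, 116, 116, 115, 111, 107, 105, 105, 105, 104, 106, 106, 102, 97, 83, 46, 16, 5, 4, 5, 9, 32, 55, 62]
top -0.02 [82, 45, 18, 8, 7, 7, 7, 11, 28, 57, 89, 100, 102, 103, 105, 107, 109, 109, 110, 111, 111, 111, 108, 106, 105, 106, 107, 107, 104, 101, 95, 74, 35, 13, 5, 4, 6, 14, 34, 55, 64]
```

Run:
```python
from h import *
import pickle
f=pickle.load(open('f9.pkl','rb'))['scene']
F0=avgF(10)[2]; zc=None; Z=[];FF=[]
for z in np.arange(.115,.0989,-.001):
    servo_line(MK+[0,0,z],velocity=.03); F=avgF(5)[2]-F0; zz=get_obs()['tool_pos'][2]; Z.append(zz);FF.append(F)
    if F>1.3: break
print(np.round(Z,4),np.round(FF,2)); st()
zc=Z[-1]+FF[-1]/500
servo_line(MK+[0,0,zc+.005],velocity=.08); st('back'); print('zc',zc)
off=zc-.052   # tcp-origin
for dz in(off,):
    z=.1175-dz+.016; ce=pix2w(f,324.55,183.8,z=z); mk=pix2w(f,324.5,191.15,z=.052); d=mk-ce
    print('centre',ce.round(4),'mark-centre local',np.round([d@EX,d@EY],4))
    e=[np.array([.4895,.1451,z])+a*.015*EX+b*.023*EY for a,b in((-1,-1),(1,-1),(1,1))]; print([w2pix(f,x).round(1) for x in e])
```

```text
[0.1149 0.114  0.113  0.112  0.111  0.11   0.109  0.108  0.107  0.106 ] [-0.15 -0.31 -0.16  0.07 -0.18  0.14 -0.    0.08  0.58  1.44]
 33.37 tcp [0.4889 0.1452 0.106 ] F [ 0.38  0.26 -1.8 ] gap 0.0298
back 33.62 tcp [0.4892 0.1453 0.1143] F [ 0.09 -0.63 -2.34] gap 0.03
zc 0.10890985005358113
centre [0.4846 0.1491 0.0766] mark-centre local [ 0.0019 -0.0038]
[array([316.5, 189.2]), array([326.5, 193. ]), array([334.1, 181.7])]
```

Run:
```python
from h import *
import pickle
f5=pickle.load(open('f5.pkl','rb'))['scene']
t=np.array(get_obs()['tool_pos'])
Pm=np.mean([cloud(grab('scene')) for _ in range(4)],0)
d=Pm-t; a=d@EX; b=d@EY; z=Pm[...,2]
k=(z>.082)&(z<.135)&(abs(a)<.03)&(abs(b)<.04)
nf=k&(a<.008)&(a>-.009)&(b<0); wf=k&(b>-.014)&(b<.016)&(a>0)
print('narrow n',nf.sum(),'b',np.median(b[nf]).round(4),b[nf].std().round(4),' wide n',wf.sum(),'a',np.median(a[wf]).round(4),a[wf].std().round(4))
# edges of the narrow face in a, of wide face in b
print('a range narrow',np.round(np.percentile(a[k&(b<-.017)],[1,99]),4),'b range wide',np.round(np.percentile(b[k&(a>.010)],[1,99]),4))
# tilt: plane fit normals
for m,nm in((nf,'nf'),(wf,'wf')):
    Q=Pm[m]-Pm[m].mean(0); n=np.linalg.svd(Q)[2][2]; print(nm,np.round([n@EX,n@EY,n[2]],3))
# board/frame depth-bias check (f5): depth at mark vs z=.052
X=pix2w(f5,324.5,191.15,d=np.median(f5['depth'][186:197,320:330])); print('mark by depth',X.round(4))
for p in([.4873,.1452,.052],): 
    e=(np.array(p)-t); print('mark cam - tcp local',np.round([e@EX,e@EY],4))
```

```text
narrow n 77 b -0.0239 0.0009  wide n 63 a 0.0114 0.0006
a range narrow [-0.0159  0.0116] b range wide [-0.0249  0.0186]
nf [ 0.058 -0.998 -0.015]
wf [1.    0.006 0.001]
mark by depth [0.4877 0.144  0.0538]
mark cam - tcp local [-0.0019  0.0001]
```

Run:
```python
from h import *
T=np.array([.4897,.1453,0])
servo_line(T+[0,0,.112],velocity=.05); F0=avgF(25)[2]; print('F0',F0.round(2)); Z=[];FF=[]
for z in(.106,.105,.104,.1035,.103,.1025,.102,.1015):
    servo_line(T+[0,0,z],velocity=.03); F=avgF(15)[2]-F0; Z.append(get_obs()['tool_pos'][2]);FF.append(F)
    if F>2.35: break
p=np.polyfit(Z,FF,1); print(np.round(Z,4),np.round(FF,2),'slope',p[0].round(0),'contact z',(-p[1]/p[0]).round(4)); 
print('hold',(avgF(30)[2]-F0).round(2)); st()
```

```text
F0 -2.29
[0.1061 0.1051 0.1041 0.1035 0.103 ] [1.16 1.75 2.05 2.27 2.8 ] slope -486.0 contact z 0.1085
hold 2.88
 37.58 tcp [0.4898 0.1453 0.103 ] F [1.96 0.29 0.86] gap 0.0298
```

Run:
```python
from h import *
servo_line([.4897,.1453,.1034],velocity=.02); wait(.3)
print('push',(avgF(30)+[0,0,2.29]).round(2)); st()
f=grab('scene','final'); P=cloud(f); u,v=w2pix(f,H-.045*EX-.05*EY+[0,0,.007]).astype(int); print('board z',np.nanmedian(P[v-2:v+3,u-2:u+3,2]).round(4))
job_done(); st('done')
```

```text
push [1.7  0.33 2.6 ]
 38.63 tcp [0.4896 0.1453 0.1034] F [ 1.57 -0.42  0.42] gap 0.0299
board z 0.0543
the job is handed in; nothing more can be done
the job is handed in; nothing more can be done
```

I swung the frame over so the ring-and-cross face is on top. I then took the middle-sized meter from its stand and handed the job in at 38.6 s, still holding it on the cross.

**Last checks**
- **Push:** 2.6 N. The force rose at about 486 N/m against the foot's 500 N/m spring, which puts the foot about 5 mm in.
- **Grip:** the fingers are 29.9 mm apart on the 30 mm housing, so the meter had not slipped.
- **Frame:** the board reads 54 mm high by depth, against 52 mm when lying level. The depth camera read 1–2 mm high on it before too, so it is turned over and level.

**Problems and disagreements**
- **First grasp missed:** the jaws shut above the handle because the fingertips sat about 30 mm above the reported tool point. I corrected for this and nothing moved.
- **Swing force:** the early part of the swing built up to about 13 N of sideways pull on the handle, until I corrected the arc by force.
- **Where the pins sit:** depth checks put the pins within about 1–2 mm of the cross. An estimate from blurry housing corners differed by about 4 mm along the board, and I trusted the depth checks.
- **Sideways force:** about 1.7 N remained on the meter at the end.
- **Final picture:** I had used all 12 views, so I checked that picture only by numbers. I did not check the other things on the bench at the end.

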